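Put the guard key into the bread slicer's interlock switch

ROBOT

A 7-joint arm with a two-finger parallel gripper is mounted at the origin on the work surface. World frame = base frame: x ahead of the robot, y to its left, z up, the work surface at z = 0. Lengths are in m, angles in degrees, forces in N, time in s.
With the tool pointing down it reaches from about 0.425 to 0.875 m from the base axis. Payload 4.7 kg.
Tool frame: the origin (TCP) lies on the mounting face of the last link; the fingertips stand 182 mm ahead of it and the grasp point (between the pads) lies 164 mm ahead of it; z points along the fingers, y is the line along which they close (so a half turn about z gives the same grasp; the last joint's range is limited). The gripper opens to 87 mm and grips with 3 to 60 N. Pads are 19 mm wide; open, the fingers measure 117 mm over their backs; the gripper's body (75 mm by 190 mm) begins 51 mm behind the grasp point.
Start: joints at [74.261, 18.392, -4.016, 83.108, 1.295, 78.541, -3.26], TCP at [0.185, -0.623, 0.405] pointing down, gripper open.
Joint ranges: [-163.93, 163.93], [-17.29, 119.83], [-79.2, 71.16], [3.27, 140.29], [-89.18, 269.18], [5.43, 117.66], [-154.24, 154.24]. Speed limits (degrees/s): [147.25, 147.25, 180, 180, 180, 180, 180].

INTERFACE

Orientations are given as [roll, pitch, yaw] about the fixed x, y, z axes, in that order (R = Rz(yaw) Ry(pitch) Rx(roll)).
In Python, from cell import env gives the robot as it stands.
- The arm moves only by the tool servo_tool, never from a script. Its argument "plan" is a list of rows, each an object with "xyz": the shift along the tool's x, y, z in cm, a list of three; "twist": the turn, a rotation vector about the tool's x, y, z in degrees, a list of three; "jaw": the closure, from 0 (fully open) to 1 (shut). In form: [{"xyz": [x, y, z], "twist": [wx, wy, wz], "jaw": jaw}, ...]. A call has 1 to 10 rows; each row is the pose to reach, as a shift and turn from the pose commanded when the call began, along the tool's axes at that moment; what a row does not reach only later rows make up. A row lasts 1/12 s, in which the tool goes at most 41.7 mm and 7.16 degrees, less where a joint would pass 70% of its speed; a pose out of reach is approached as far as the arm can. A call with a gripper value outside its range is refused whole. The fingers move at their own pace and stop on an object; "newtons" is the grip in N (left out, the last holds). Time passes only in rows, so rows that repeat a pose let the fingers close. It gives the time, the measured TCP pose, the force, the opening and the grip force at its end, in the units of the state.
- env.get_obs(): the state, without advancing time (a new reading comes with each control period).
- env.read_camera(name): name is "scene" or "top" or "wrist"; returns a dict with "img" (384x512x3 uint8, red, green, blue), "camera_matrix" (3x3 intrinsics, pixels), "R" (3x3) and "t" (3): a world point X has camera coordinates R X + t. Camera axes: x right, y down, z forward; pixel columns grow to the right and rows downward; lengths in m; the calibration is good to about 2 mm. A picture is of the moment at which its call begins. There is no depth.
- env.sign_off(): hands the job in; it is judged then, once.
The state is a dict: "time_s": time; "qpos": joint angles; "joint_velocities": joint speeds; "effort": joint torques, N m; "tool_pos": TCP position; "tool_rot": TCP orientation; "force": force on the tool from outside, world axes, zero at the start; "wrist_torque": the same for the moment, N m; "grip_width": finger opening in m; "grasp_force": force on a finger pad.
Only numpy, scipy, OpenCV 4.12 (cv2) and the standard library are available. Lean on these libraries where they do the work, as an engineer would, in place of code of your own. Each camera call takes 0.05 s, during which the arm holds its last target. There are 200 camera calls.

TASK

The bread slicer on the market stall will not start until its guard key is in. Take the red-handled key from the wooden block and push its flat steel tongue straight down into the slot of the slicer's yellow interlock switch until its flange sits on the switch, then let go. Leave the blue key in the block and do not disturb the jar of sauce.

Things in the scene. Friction and masses are not known exactly. Their poses are not given: they have to be found in the camera images.
- red_key: Loose key, 110-220 g, upright in a wooden block. Origin: centre of flange underside, 60 mm above the table; z up. Steel tongue 8 mm thick (x), 30 wide (y), from z 0 to -45 (last 9 mm is 6 x 24); dark flange 44 (x) x 70 (y), z 0 to 8; red handle 22 thick (x), 40 wide (y), z 8 to 63. A half turn about z makes no difference. Lift straight up over 50 mm to clear the block.
- blue_key: Another machine's key, same shape, origin and axes, but with a blue handle: leave it. It stands in the same block (fixed wood, 75 x 210 x 60 mm high, its two slots 120 mm apart along the keys' y); which key is in which slot varies.
- slot (a point): Mouth centre of the slot in the yellow switch (64 x 90 mm, fixed, top 105 mm above table), z up. Slot 20 mm wide (x), 44 long (y), 52 deep, with a 6 mm sloping lead-in all round. Key home: its origin is at this point, its x along this x, either way round. The slicer runs from 50 to 420 mm towards this -y: 75 mm high to y -260 (a stop to 110), then up to 265 mm.
- jar: Loose glass jar of red tomato sauce with a white lid, 74 mm in diameter, 125 mm tall, a bystander. Origin: centre of its underside.
Things that resemble listed ones, but are neither listed nor needed, are in the scene too. What is shaped like the red_key but orange is not meant.

How it is judged (in metres and radians):
On the way, in this order (a step that is already met when the one before it is completed fails the run):
1. the red key is held in the fingers, lifted clear of the block (contact force between red_key and the fingers above 1 N and height (world z) of red_key above 0.108 m), for 0.1 s.
2. the red key's tongue is pushed into the slot, flange within 12 mm of the switch, while still held (x of red_key in the frame of slot between -0.012 and 0.012 m and y of red_key in the frame of slot between -0.014 and 0.014 m and z of red_key in the frame of slot between -0.006 and 0.012 m and contact force between red_key and the fingers above 1 N), for 0.1 s.
At the end, for the whole second after the job is handed in: Red key released and at rest in the slot, tongue down: flange centre at most 5 mm above the switch top, within 12 mm (across) and 14 mm (along) of the slot centre, turned at most 25 and tilted at most 8 degrees; blue key within 20 mm, jar within 30 mm of their starts (x of red_key in the frame of slot between -0.012 and 0.012 m and y of red_key in the frame of slot between -0.014 and 0.014 m and z of red_key in the frame of slot between -0.006 and 0.005 m and angle between the x axis of red_key and the x axis of slot, either way round below 0.45 rad and angle between red_key's own z axis and vertical below 0.14 rad and linear speed of red_key below 0.02 m/s and distance of blue_key from where it was at the start of the episode below 0.02 m and distance of jar from where it was at the start of the episode below 0.03 m); the robot touches nothing.
It fails at once if the blue key is pulled from the block or knocked (moved over 20 mm) (distance of blue_key from where it was at the start of the episode above 0.02 m).
It fails at once if the jar is knocked over or pushed away (moved over 30 mm or tipped) (distance of jar from where it was at the start of the episode above 0.03 m or angle between jar's own z axis and vertical above 0.3 rad).
It also fails if it takes over 38 s, if anything falls off the work surface, if the arm or the gripper's body presses on something with over 40 N, if the wrist force passes 120 N, or if a joint passes its speed limit or range.

## Working session

There is one attempt and no reset: what is moved stays moved. The work goes in short steps, Python scripts to look and compute and a tool call to move; the robot and the scene stay as the last step left them, time stands still between calls to the robot, and variables do not carry over. Pictures are saved under pics/ and viewed, at most 10 in all, crops included, and the job is handed in when it is done.

Besides the shell and the picture viewer there is one more tool, called after "Request:" as a command line: name --argument value ..., lists and objects as JSON in quotes. servo_tool: Moves the arm, as the interface text tells. Its arguments: {"type":"object","properties":{"plan":{"type":"array","items":{"type":"object","properties":{"xyz":{"type":"array","items":{"type":"number"}},"twist":{"type":"array","items":{"type":"number"}},"jaw":{"type":"number"}}}},"newtons":{"type":"number"}},"required":["plan"]}

```bash
mkdir -p pics; python3 - <<'E'
from cell import env
import cv2,numpy as np,pickle
d={}
for n in("scene","top","wrist"):
    c=env.read_camera(n);d[n]=c
    cv2.imwrite(f"pics/{n}0.png",c["img"][:,:,::-1])
    print(n,c["camera_matrix"].round(1).tolist(),(-c["R"].T@c["t"]).round(3),c["R"].round(3).tolist())
pickle.dump(d,open("d0.pkl","wb"))
a=np.hstack([cv2.resize(d[n]["img"],(800,600)) for n in("scene",)])
o=env.get_obs();print({k:np.round(v,3) for k,v in o.items()})
E
```

```text
scene [[351.1, 0.0, 255.1], [0.0, 351.1, 189.4], [0.0, 0.0, 1.0]] [1.067 0.249 0.569] [[-0.118, 0.993, 0.0], [0.711, 0.085, -0.698], [-0.693, -0.082, -0.717]]
top [[417.0, 0.0, 257.1], [0.0, 417.0, 196.1], [0.0, 0.0, 1.0]] [0.545 0.204 1.044] [[-0.005, -1.0, 0.024], [-0.998, 0.004, -0.065], [0.065, -0.024, -0.998]]
wrist [[303.7, 0.0, 259.3], [0.0, 303.7, 191.9], [0.0, 0.0, 1.0]] [ 0.263 -0.6    0.384] [[0.285, -0.959, -0.003], [-0.916, -0.273, 0.293], [-0.282, -0.081, -0.956]]
{'time_s': np.float64(0.15), 'qpos': array([74.261, 18.427, -4.016, 83.159,  1.297, 78.543, -3.261]), 'joint_velocities': array([-0.036, -0.066,  0.047,  0.005, -0.004, -0.06 , -0.015]), 'effort': array([-0.0000e+00, -4.9180e+01, -4.0500e-01, -3.1288e+01, -6.4000e-02,
        4.0000e-02,  0.0000e+00]), 'tool_pos': array([ 0.185, -0.623,  0.404]), 'tool_rot': array([-1.79916e+02,  7.00000e-03,  1.65480e+01]), 'force': array([0.348, 0.416, 0.245]), 'wrist_torque': array([ 0.007, -0.011,  0.009]), 'grasp_force': np.float64(0.0), 'grip_width': np.float64(0.087)}
```

View pics/scene0.png

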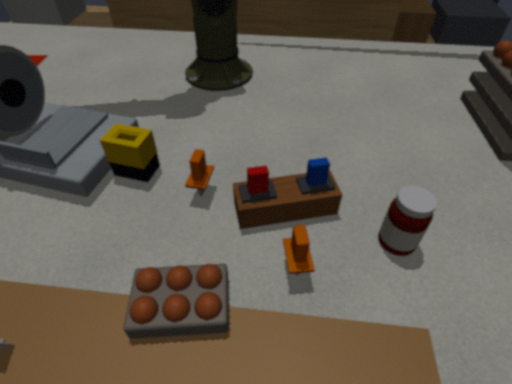

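View pics/top0.png

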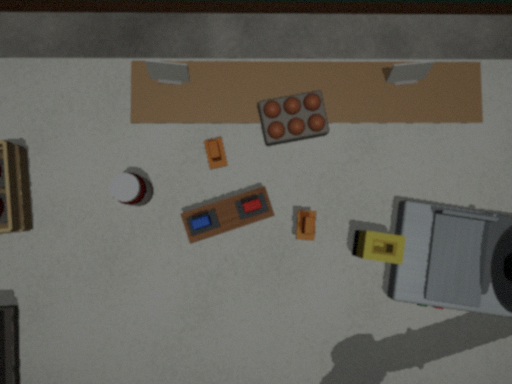

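The top view shows the red key at about (250,205) and the blue key at (201,222), both in the block. The yellow switch is at (384,247) and the jar at (128,187). There are two orange look-alikes, at (216,152) and (306,224). The red key fits because it is in the block and has a red handle with a dark flange. I'll confirm that with a crop and measure.

```bash
python3 - <<'E'
import cv2,numpy as np,pickle
d=pickle.load(open("d0.pkl","rb"))
def crop(n,x,y,w=100,h=75): return cv2.resize(d[n]["img"][y:y+h,x:x+w],(400,300),interpolation=cv2.INTER_CUBIC)
a=np.vstack([np.hstack([crop("top",190,165),crop("top",335,210)]),np.hstack([crop("scene",220,140),crop("scene",85,105)])])
cv2.imwrite("pics/crops.png",a[:,:,::-1])
for n in("top","scene"):
    h=cv2.cvtColor(d[n]["img"],cv2.COLOR_RGB2HSV); H,S,V=cv2.split(h)
    for nm,m in(("red",((H<5)|(H>174))&(S>180)&(V>60)),("blue",(H>105)&(H<130)&(S>150)&(V>60)),("yel",(H>22)&(H<34)&(S>150)&(V>60))):
        k,l,s,c=cv2.connectedComponentsWithStats(m.astype(np.uint8))
        for i in range(1,k):
            if s[i,4]>40:
                p=np.argwhere(l==i)[:,::-1].astype(np.float32)
                print(n,nm,s[i].tolist(),c[i].round(1),[np.round(q,1) for q in cv2.minAreaRect(p)])
E
```

```text
top red [243, 199, 18, 13, 140] [251.6 204.8] [array([251.4, 204.7]), array([ 9.2, 16.1]), np.float64(71.6)]
top blue [191, 216, 19, 14, 181] [200.1 222.1] [array([200.2, 222. ]), array([10.1, 18. ]), np.float64(71.6)]
top yel [363, 231, 40, 32, 612] [384.3 246.3] [array([382.6, 247. ]), array([38.9, 26.6]), np.float64(8.6)]
scene red [248, 167, 20, 10, 154] [257.2 171.2] [array([257.3, 171.2]), array([ 8.1, 19.3]), np.float64(82.9)]
scene blue [309, 158, 20, 10, 140] [318.2 162.6] [array([318.3, 162.6]), array([ 7.5, 19.1]), np.float64(81.9)]
scene yel [101, 124, 50, 42, 1108] [124.7 140.9] [array([123.6, 143. ]), array([45.7, 38.8]), np.float64(15.3)]
```

View pics/crops.png

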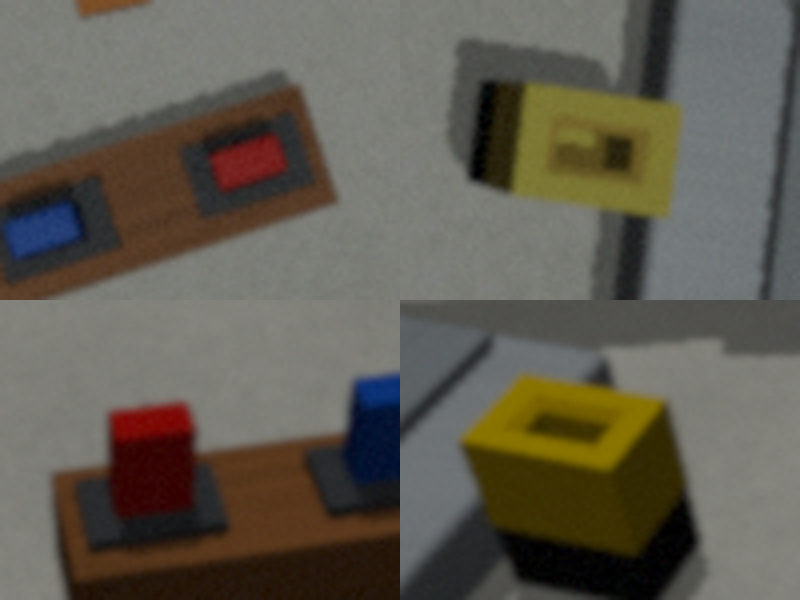

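The crops confirm it: the red handle with a dark flange is in the right slot of the block, and the yellow switch has a rectangular slot. Next I'll triangulate the corners.

```bash
cat >h.py <<'E'
import cv2,numpy as np
def P(c): return c["camera_matrix"]@np.hstack([c["R"],np.reshape(c["t"],(3,1))])
def tri(a,b,pa,pb):
    X=cv2.triangulatePoints(P(a),P(b),np.float64(pa).T,np.float64(pb).T);return (X[:3]/X[3]).T
def onplane(c,p,z):
    p=np.atleast_2d(p);r=np.c_[p,np.ones(len(p))]@np.linalg.inv(c["camera_matrix"]).T@c["R"]
    o=-c["R"].T@c["t"];return o+r*((z-o[2])/r[:,2])[:,None]
E
python3 - <<'E'
import pickle;from h import *
d=pickle.load(open("d0.pkl","rb"));T,S=d["top"],d["scene"]
f=lambda p,o:np.array(p)/4+o-0.4
# order matched: red handle corners top view -> scene
rt=f([(208,150),(278,133),(290,172),(220,192)],(190,165))
rs=f([(192,125),(187+0,105),(110,112),(113,137)],(220,140))
# scene camera looks to -x: scene right=+y, scene bottom=+x ; top right=-y, top up=+x
rs=f([(192,125),(113,137),(110,112),(187,105)],(220,140))
yt=f([(122,82),(281,105),(267,215),(112,192)],(335,210))
ys=f([(208,170),(63,137),(125,75),(265,103)],(85,105))
for a,b in((rt,rs),(yt,ys)):
    X=tri(T,S,a,b);print(X.round(4).tolist(),X.mean(0).round(4))
R=onplane(T,rt,.123);Y=onplane(T,yt,.105);sl=onplane(T,f([(153,116),(248,128),(240,180),(149,168)],(335,210)),.105)
bk=onplane(T,f([(-2,180),(297,85),(336,203)],(190,165)),.06)
for n,q in(("R",R),("Y",Y),("slot",sl)):
    e=q[0]-q[1]+q[3]-q[2];print(n,q.mean(0).round(4),"yaw y axis",np.degrees(np.arctan2(e[1],e[0])).round(1))
c=onplane(T,[[251.4,204.7],[200.2,222.]],.122);e=c[1]-c[0];print(c,np.linalg.norm(e),np.degrees(np.arctan2(e[1],e[0])))
j=onplane(T,[[128,187]],.125);print(j)
E
```

```text
[[0.5917, 0.2157, 0.129], [0.601, 0.1784, 0.1259], [0.5795, 0.1727, 0.1215], [0.5688, 0.2102, 0.1203]] [0.5852 0.1942 0.1242]
[[0.5286, -0.0624, 0.1076], [0.5144, -0.1494, 0.1103], [0.4529, -0.1409, 0.1076], [0.4665, -0.0547, 0.1057]] [ 0.4906 -0.1018  0.1078]
R [0.5854 0.1932 0.123 ] yaw y axis 104.6
Y [ 0.4908 -0.1037  0.105 ] yaw y axis 81.4
slot [ 0.491  -0.1048  0.105 ] yaw y axis 82.3
[[0.58621154 0.19418339 0.122     ]
 [0.5485936  0.30705942 0.122     ]] 0.11897943742154973 108.43156700298634
[[0.62618546 0.46513872 0.125     ]]
```

```bash
cat >>h.py <<'E'
from scipy.spatial.transform import Rotation as Ro
def goto(xyz,yaw,o):
    A=Ro.from_euler("xyz",o["tool_rot"],degrees=True);B=Ro.from_euler("xyz",[180,0,yaw],degrees=True)
    return (A.inv().apply(np.array(xyz)-o["tool_pos"])*100).round(2).tolist(),(A.inv()*B).as_rotvec(degrees=True).round(1).tolist()
E
python3 - <<'E'
from cell import env;from h import *
o=env.get_obs();print(goto([.5,-.4,.53],16.5+35,o),goto([.62,-.15,.53],16.5+60,o),goto([.586,.194,.42],108.4,o))
E
```

```text
([36.54, -12.42, -12.59], [-0.1, -0.0, -35.0]) ([55.16, -32.96, -12.56], [-0.1, -0.0, -60.0]) ([61.7, -66.89, -1.52], [-0.1, -0.1, -91.9])
```

Request:
servo_tool --plan '[{"xyz": [0, 0, -12.5], "twist": [0, 0, 0], "jaw": 0}, {"xyz": [0, 0, -12.5], "twist": [0, 0, 0], "jaw": 0}, {"xyz": [0, 0, -12.5], "twist": [0, 0, 0], "jaw": 0}, {"xyz": [36.5, -12.4, -12.5], "twist": [0, 0, -35], "jaw": 0}, {"xyz": [36.5, -12.4, -12.5], "twist": [0, 0, -35], "jaw": 0}, {"xyz": [36.5, -12.4, -12.5], "twist": [0, 0, -35], "jaw": 0}, {"xyz": [36.5, -12.4, -12.5], "twist": [0, 0, -35], "jaw": 0}, {"xyz": [36.5, -12.4, -12.5], "twist": [0, 0, -35], "jaw": 0}, {"xyz": [36.5, -12.4, -12.5], "twist": [0, 0, -35], "jaw": 0}, {"xyz": [36.5, -12.4, -12.5], "twist": [0, 0, -35], "jaw": 0}]'

```text
time_s: 0.98
tool_pos: [0.4243, -0.453, 0.5296]
tool_rot: [-180.0, 0.0, 51.5]
force: [0.3, -0.6, 0.6]
grip_width: 0.0869
grasp_force: 0.0
```

```bash
python3 - <<'E'
from cell import env;from h import *
o=env.get_obs();print(o["tool_pos"],o["tool_rot"],goto([.62,-.15,.53],76.5,o),goto([.586,.194,.42],108.4,o))
E
```

```text
[ 0.42433948 -0.45304927  0.52962689] [-1.79989988e+02  1.04013329e-02  5.15475354e+01] ([35.9, -3.52, -0.04], [-0.0, 0.0, -25.0]) ([60.73, -27.58, 10.96], [-0.0, 0.0, -56.9])
```

Request:
servo_tool --plan '[{"xyz": [35.9, -3.5, 0], "twist": [0, 0, -25], "jaw": 0}, {"xyz": [35.9, -3.5, 0], "twist": [0, 0, -25], "jaw": 0}, {"xyz": [35.9, -3.5, 0], "twist": [0, 0, -25], "jaw": 0}, {"xyz": [35.9, -3.5, 0], "twist": [0, 0, -25], "jaw": 0}, {"xyz": [35.9, -3.5, 0], "twist": [0, 0, -25], "jaw": 0}, {"xyz": [35.9, -3.5, 0], "twist": [0, 0, -25], "jaw": 0}, {"xyz": [35.9, -3.5, 0], "twist": [0, 0, -25], "jaw": 0}, {"xyz": [60.7, -27.6, 11], "twist": [0, 0, -57], "jaw": 0}, {"xyz": [60.7, -27.6, 11], "twist": [0, 0, -57], "jaw": 0}, {"xyz": [60.7, -27.6, 11], "twist": [0, 0, -57], "jaw": 0}]'

```text
time_s: 1.82
tool_pos: [0.5824, -0.0869, 0.4959]
tool_rot: [-180.0, -0.0, 98.4]
force: [0.8, 0.4, 0.4]
grip_width: 0.0869
grasp_force: 0.0
```

```bash
python3 - <<'E'
from cell import env;from h import *
o=env.get_obs();print(o["tool_pos"],o["tool_rot"],goto([.586,.194,.42],108.4,o))
E
```

```text
[ 0.58236718 -0.08688482  0.49590562] [-1.79983310e+02 -1.66719141e-02  9.84062887e+01] ([27.73, 4.47, 7.6], [-0.0, -0.0, -10.0])
```

Request:
servo_tool --plan '[{"xyz": [27.7, 4.5, 7.6], "twist": [0, 0, -10], "jaw": 0}, {"xyz": [27.7, 4.5, 7.6], "twist": [0, 0, -10], "jaw": 0}, {"xyz": [27.7, 4.5, 7.6], "twist": [0, 0, -10], "jaw": 0}, {"xyz": [27.7, 4.5, 7.6], "twist": [0, 0, -10], "jaw": 0}, {"xyz": [27.7, 4.5, 7.6], "twist": [0, 0, -10], "jaw": 0}, {"xyz": [27.7, 4.5, 7.6], "twist": [0, 0, -10], "jaw": 0}, {"xyz": [27.7, 4.5, 7.6], "twist": [0, 0, -10], "jaw": 0}, {"xyz": [27.7, 4.5, 7.6], "twist": [0, 0, -10], "jaw": 0}, {"xyz": [27.7, 4.5, 7.6], "twist": [0, 0, -10], "jaw": 0}, {"xyz": [27.7, 4.5, 7.6], "twist": [0, 0, -10], "jaw": 0}]'

```text
time_s: 2.65
tool_pos: [0.5884, 0.1912, 0.4203]
tool_rot: [-180.0, 0.0, 108.0]
force: [0.5, -0.0, 0.7]
grip_width: 0.0867
grasp_force: 0.0
```

```bash
python3 - <<'E'
from cell import env;from h import *
import pickle
o=env.get_obs();print(o["tool_pos"],o["tool_rot"],goto([.586,.194,.266],108.4,o))
c=env.read_camera("wrist");pickle.dump(c,open("w1.pkl","wb"))
def proj(X): p=P(c)@np.append(X,1);return (p[:2]/p[2]).round(1)
# predicted handle top corners
x=np.array([np.cos(np.radians(18.4)),np.sin(np.radians(18.4)),0]);y=np.array([-x[1],x[0],0])
im=cv2.resize(c["img"],(800,600),interpolation=cv2.INTER_CUBIC)[:,:,::-1].copy()
q=np.array([proj(np.array([.586,.194,.123])+a*.011*x+b*.02*y) for a,b in((1,1),(1,-1),(-1,-1),(-1,1))])
cv2.polylines(im,[((q+.5)*1.5625).astype(int)],True,(0,255,0),1)
cv2.imwrite("pics/w1.png",im);print(q.tolist())
E
```

```text
[0.58835015 0.19115024 0.42034948] [-1.79950916e+02  4.86525786e-02  1.08042120e+02] ([0.36, -0.12, 15.43], [-0.0, 0.0, -0.4])
[[269.1, 163.0], [269.0, 203.7], [246.3, 203.8], [245.5, 163.2]]
```

View pics/w1.png

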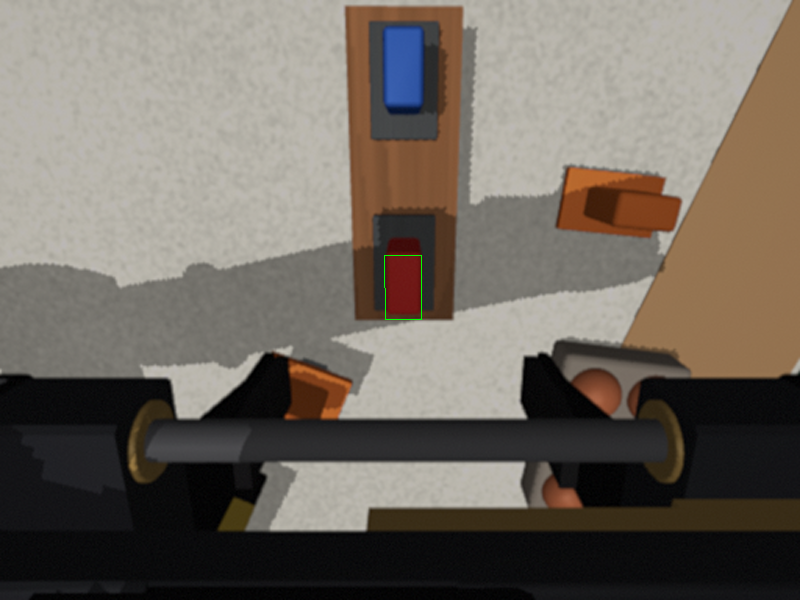

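The wrist view shows the red handle at about (403,285) of the enlarged image, inside the predicted outline, and the blue key at (403,68). I'll go down and grip.

Request:
servo_tool --plan '[{"xyz": [0.4, -0.1, 4], "twist": [0, 0, -0.4], "jaw": 0}, {"xyz": [0.4, -0.1, 8], "twist": [0, 0, -0.4], "jaw": 0}, {"xyz": [0.4, -0.1, 11], "twist": [0, 0, -0.4], "jaw": 0}, {"xyz": [0.4, -0.1, 13], "twist": [0, 0, -0.4], "jaw": 0}, {"xyz": [0.4, -0.1, 14.5], "twist": [0, 0, -0.4], "jaw": 0}, {"xyz": [0.4, -0.1, 15.4], "twist": [0, 0, -0.4], "jaw": 0}, {"xyz": [0.4, -0.1, 15.4], "twist": [0, 0, -0.4], "jaw": 0}, {"xyz": [0.4, -0.1, 15.4], "twist": [0, 0, -0.4], "jaw": 0}, {"xyz": [0.4, -0.1, 15.4], "twist": [0, 0, -0.4], "jaw": 0.5}, {"xyz": [0.4, -0.1, 15.4], "twist": [0, 0, -0.4], "jaw": 1}]' --newtons 40

```text
time_s: 3.53
tool_pos: [0.5867, 0.195, 0.2684]
tool_rot: [179.8, 0.0, 108.4]
force: [-0.5, 0.5, -0.3]
grip_width: 0.08
grasp_force: 0.0
```

Request:
servo_tool --plan '[{"xyz": [0, 0, 0], "twist": [0, 0, 0], "jaw": 1}, {"xyz": [0, 0, 0], "twist": [0, 0, 0], "jaw": 1}, {"xyz": [0, 0, 0], "twist": [0, 0, 0], "jaw": 1}, {"xyz": [0, 0, 0], "twist": [0, 0, 0], "jaw": 1}, {"xyz": [0, 0, 0], "twist": [0, 0, 0], "jaw": 1}, {"xyz": [0, 0, 0], "twist": [0, 0, 0], "jaw": 1}, {"xyz": [0, 0, 0], "twist": [0, 0, 0], "jaw": 1}]'

```text
time_s: 4.12
tool_pos: [0.586, 0.1951, 0.2667]
tool_rot: [-180.0, 0.0, 108.4]
force: [1.2, -0.4, 0.5]
grip_width: 0.035
grasp_force: 0.0
```

Still closing. I'll hold here, then lift gently.

Request:
servo_tool --plan '[{"xyz": [0, 0, 0], "twist": [0, 0, 0], "jaw": 1}, {"xyz": [0, 0, 0], "twist": [0, 0, 0], "jaw": 1}, {"xyz": [0, 0, 0], "twist": [0, 0, 0], "jaw": 1}, {"xyz": [0, 0, 0], "twist": [0, 0, 0], "jaw": 1}, {"xyz": [0, 0, 0], "twist": [0, 0, 0], "jaw": 1}, {"xyz": [0, 0, 0], "twist": [0, 0, 0], "jaw": 1}]'

```text
time_s: 4.62
tool_pos: [0.586, 0.195, 0.2667]
tool_rot: [-180.0, 0.0, 108.4]
force: [0.8, -0.2, -0.4]
grip_width: 0.0216
grasp_force: 40.0
```

Request:
servo_tool --plan '[{"xyz": [0, 0, -1], "twist": [0, 0, 0], "jaw": 1}, {"xyz": [0, 0, -2], "twist": [0, 0, 0], "jaw": 1}, {"xyz": [0, 0, -4], "twist": [0, 0, 0], "jaw": 1}, {"xyz": [0, 0, -6], "twist": [0, 0, 0], "jaw": 1}, {"xyz": [0, 0, -9], "twist": [0, 0, 0], "jaw": 1}, {"xyz": [0, 0, -12], "twist": [0, 0, 0], "jaw": 1}, {"xyz": [0, 0, -15], "twist": [0, 0, 0], "jaw": 1}, {"xyz": [0, 0, -15], "twist": [0, 0, 0], "jaw": 1}, {"xyz": [0, 0, -15], "twist": [0, 0, 0], "jaw": 1}]'

```text
time_s: 5.37
tool_pos: [0.5862, 0.1957, 0.42]
tool_rot: [179.7, 0.0, 108.4]
force: [-0.2, 0.4, -2.6]
grip_width: 0.0214
grasp_force: 40.0
```

```bash
python3 - <<'E'
from cell import env;from h import *
o=env.get_obs();print(o["tool_pos"],o["tool_rot"],o["grip_width"],o["grasp_force"],goto([.491,-.1035,.416],81.7,o))
E
```

```text
[0.58619503 0.19572377 0.41999063] [1.79693950e+02 3.20501809e-02 1.08446189e+02] 0.021402976578060895 39.99673540703952 ([-25.37, -18.5, 0.31], [0.3, -0.0, 26.7])
```

Request:
servo_tool --plan '[{"xyz": [-3, -2, 0], "twist": [0, 0, 3], "jaw": 1}, {"xyz": [-6, -4.4, 0], "twist": [0, 0, 6], "jaw": 1}, {"xyz": [-9, -6.6, 0], "twist": [0, 0, 9], "jaw": 1}, {"xyz": [-12, -8.8, 0], "twist": [0, 0, 13], "jaw": 1}, {"xyz": [-15, -11, 0], "twist": [0, 0, 17], "jaw": 1}, {"xyz": [-18, -13.2, 0], "twist": [0, 0, 20], "jaw": 1}, {"xyz": [-21, -15.4, 0], "twist": [0, 0, 23], "jaw": 1}, {"xyz": [-24, -17.5, 0], "twist": [0, 0, 26], "jaw": 1}, {"xyz": [-25.4, -18.5, 0], "twist": [0, 0, 26.7], "jaw": 1}, {"xyz": [-25.4, -18.5, 0], "twist": [0, 0, 26.7], "jaw": 1}]'

```text
time_s: 6.2
tool_pos: [0.4889, -0.1098, 0.4156]
tool_rot: [-179.9, 0.1, 81.2]
force: [-0.4, -0.3, -1.2]
grip_width: 0.0215
grasp_force: 40.0
```

Request:
servo_tool --plan '[{"xyz": [0, 0, 3], "twist": [0, 0, 0], "jaw": 1}, {"xyz": [0, 0, 3], "twist": [0, 0, 0], "jaw": 1}, {"xyz": [0, 0, 3], "twist": [0, 0, 0], "jaw": 1}, {"xyz": [0, 0, 3], "twist": [0, 0, 0], "jaw": 1}]'

```text
time_s: 6.53
tool_pos: [0.4911, -0.1033, 0.387]
tool_rot: [-180.0, -0.0, 81.9]
force: [0.1, -0.3, -1.9]
grip_width: 0.0215
grasp_force: 40.0
```

```bash
python3 - <<'E'
from cell import env;from h import *
o=env.get_obs();print(o["tool_pos"],o["tool_rot"],o["grip_width"],o["grasp_force"])
S,T,W=[env.read_camera(n) for n in("scene","top","wrist")]
a=cv2.resize(S["img"][60:210,60:210],(400,400),interpolation=3);b=cv2.resize(W["img"],(400,300));b=np.vstack([b,np.zeros((100,400,3),np.uint8)])
cv2.imwrite("pics/c2.png",np.hstack([a,b])[:,:,::-1])
E
```

```text
[ 0.49110248 -0.10334785  0.38703297] [-1.79968958e+02 -2.62963042e-02  8.18531853e+01] 0.021503594014211022 39.99666650779545
```

View pics/c2.png

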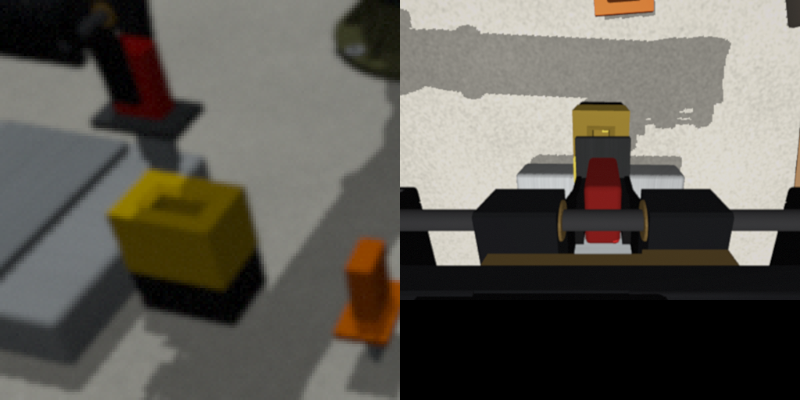

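The scene crop shows the key upright above the switch, with its tongue tip at about (160,165). In the wrist view the flange is in line with the switch. I'll check this numerically.

```bash
python3 - <<'E'
from cell import env;from h import *
S,W=[env.read_camera(n) for n in("scene","wrist")]
a=np.radians(-8.3);x=np.array([np.cos(a),np.sin(a),0]);y=np.array([-x[1],x[0],0])
def rect(c,im,o,hx,hy,col,off,s):
    q=[]
    for i,j in((1,1),(1,-1),(-1,-1),(-1,1)):
        p=P(c)@np.append(np.array(o)+i*hx*x+j*hy*y,1);q.append((p[:2]/p[2]+.5-off)*s)
    cv2.polylines(im,[np.int32(np.round(q))],True,col,1)
out=[]
for c,off,w in((S,(85,90),75),(W,(220,125),75)):
    s=400/w;im=np.ascontiguousarray(cv2.resize(c["img"][off[1]:off[1]+w,off[0]:off[0]+w],(400,400),interpolation=2)[:,:,::-1])
    im=cv2.convertScaleAbs(im,alpha=1.5)
    rect(c,im,(.491,-.1038,.105),.032,.045,(0,255,0),off,s);rect(c,im,(.491,-.1038,.105),.010,.022,(0,255,0),off,s)
    rect(c,im,(.491,-.1035,.180),.022,.035,(255,0,255),off,s);rect(c,im,(.491,-.1035,.135),.003,.012,(255,0,255),off,s)
    out.append(im)
cv2.imwrite("pics/c3.png",np.hstack(out))
E
```

```text
(no output)
```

View pics/c3.png

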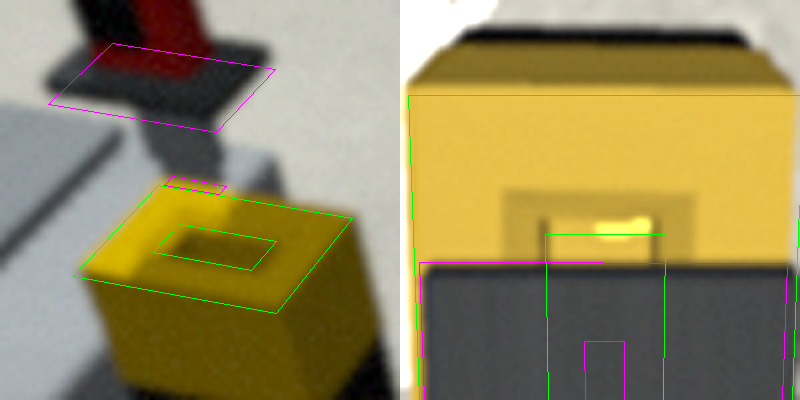

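The offsets are small: the slot is about 1.5 mm toward -x and 2 mm toward +y of the held key. I'll correct that and go down.

Request:
servo_tool --plan '[{"xyz": [0.2, -0.15, 1], "twist": [0, 0, 0], "jaw": 1}, {"xyz": [0.2, -0.15, 2], "twist": [0, 0, 0], "jaw": 1}, {"xyz": [0.2, -0.15, 2.7], "twist": [0, 0, 0], "jaw": 1}, {"xyz": [0.2, -0.15, 3.3], "twist": [0, 0, 0], "jaw": 1}, {"xyz": [0.2, -0.15, 3.9], "twist": [0, 0, 0], "jaw": 1}, {"xyz": [0.2, -0.15, 4.5], "twist": [0, 0, 0], "jaw": 1}, {"xyz": [0.2, -0.15, 5], "twist": [0, 0, 0], "jaw": 1}, {"xyz": [0.2, -0.15, 5], "twist": [0, 0, 0], "jaw": 1}]'

```text
time_s: 7.45
tool_pos: [0.4892, -0.1022, 0.3355]
tool_rot: [-179.9, -0.0, 81.7]
force: [-1.1, 0.0, -1.6]
grip_width: 0.0219
grasp_force: 40.0
```

Request:
servo_tool --plan '[{"xyz": [0, 0, 0.6], "twist": [0, 0, 0], "jaw": 1}, {"xyz": [0, 0, 1.2], "twist": [0, 0, 0], "jaw": 1}, {"xyz": [0, 0, 1.6], "twist": [0, 0, 0], "jaw": 1}, {"xyz": [0, 0, 2.0], "twist": [0, 0, 0], "jaw": 1}, {"xyz": [0, 0, 2.2], "twist": [0, 0, 0], "jaw": 1}, {"xyz": [0, 0, 2.2], "twist": [0, 0, 0], "jaw": 1}, {"xyz": [0, 0, 2.2], "twist": [0, 0, 0], "jaw": 1}]'

```text
time_s: 8.03
tool_pos: [0.4897, -0.1022, 0.3147]
tool_rot: [-180.0, 0.0, 81.7]
force: [0.4, -0.1, -0.7]
grip_width: 0.022
grasp_force: 40.0
```

Request:
servo_tool --plan '[{"xyz": [0, 0, 0.15], "twist": [0, 0, 0], "jaw": 1}, {"xyz": [0, 0, 0.25], "twist": [0, 0, 0], "jaw": 1}, {"xyz": [0, 0, 0.3], "twist": [0, 0, 0], "jaw": 1}, {"xyz": [0, 0, 0.3], "twist": [0, 0, 0], "jaw": 1}, {"xyz": [0, 0, 0.3], "twist": [0, 0, 0], "jaw": 1}]'

```text
time_s: 8.45
tool_pos: [0.4896, -0.1022, 0.3118]
tool_rot: [180.0, 0.0, 81.7]
force: [0.3, 0.6, -1.6]
grip_width: 0.0217
grasp_force: 40.0
```

Request:
servo_tool --plan '[{"xyz": [0, 0, 0.1], "twist": [0, 0, 0], "jaw": 1}, {"xyz": [0, 0, 0.15], "twist": [0, 0, 0], "jaw": 1}, {"xyz": [0, 0, 0.15], "twist": [0, 0, 0], "jaw": 1}, {"xyz": [0, 0, 0.15], "twist": [0, 0, 0], "jaw": 1}]'

```text
time_s: 8.78
tool_pos: [0.4897, -0.1022, 0.3116]
tool_rot: [180.0, 0.0, 81.7]
force: [-3.9, 0.8, 6.2]
grip_width: 0.0218
grasp_force: 40.0
```

The flange is seated, shown by the contact force. I'll release and retreat.

Request:
servo_tool --plan '[{"xyz": [0, 0, 0], "twist": [0, 0, 0], "jaw": 0}, {"xyz": [0, 0, 0], "twist": [0, 0, 0], "jaw": 0}, {"xyz": [0, 0, 0], "twist": [0, 0, 0], "jaw": 0}, {"xyz": [0, 0, 0], "twist": [0, 0, 0], "jaw": 0}, {"xyz": [0, 0, 0], "twist": [0, 0, 0], "jaw": 0}, {"xyz": [0, 0, 0], "twist": [0, 0, 0], "jaw": 0}, {"xyz": [0, 0, 0], "twist": [0, 0, 0], "jaw": 0}, {"xyz": [0, 0, 0], "twist": [0, 0, 0], "jaw": 0}, {"xyz": [0, 0, 0], "twist": [0, 0, 0], "jaw": 0}, {"xyz": [0, 0, 0], "twist": [0, 0, 0], "jaw": 0}]'

```text
time_s: 9.62
tool_pos: [0.4896, -0.1023, 0.3102]
tool_rot: [-180.0, 0.0, 81.7]
force: [0.0, 0.4, 0.0]
grip_width: 0.0802
grasp_force: 0.0
```

Request:
servo_tool --plan '[{"xyz": [0, 0, -1], "twist": [0, 0, 0], "jaw": 0}, {"xyz": [0, 0, -3], "twist": [0, 0, 0], "jaw": 0}, {"xyz": [0, 0, -6], "twist": [0, 0, 0], "jaw": 0}, {"xyz": [0, 0, -10], "twist": [0, 0, 0], "jaw": 0}, {"xyz": [0, 0, -14], "twist": [0, 0, 0], "jaw": 0}, {"xyz": [0, 0, -14], "twist": [0, 0, 0], "jaw": 0}, {"xyz": [0, 0, -14], "twist": [0, 0, 0], "jaw": 0}, {"xyz": [0, 0, -14], "twist": [0, 0, 0], "jaw": 0}]'

```text
time_s: 10.28
tool_pos: [0.4895, -0.1021, 0.4505]
tool_rot: [180.0, 0.0, 81.7]
force: [-0.2, 0.1, 0.1]
grip_width: 0.0868
grasp_force: 0.0
```

```bash
python3 - <<'E'
from cell import env;from h import *
c=env.read_camera("scene");cv2.imwrite("pics/end.png",cv2.resize(c["img"],(800,600))[:,:,::-1])
E
```

```text
(no output)
```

View pics/end.png

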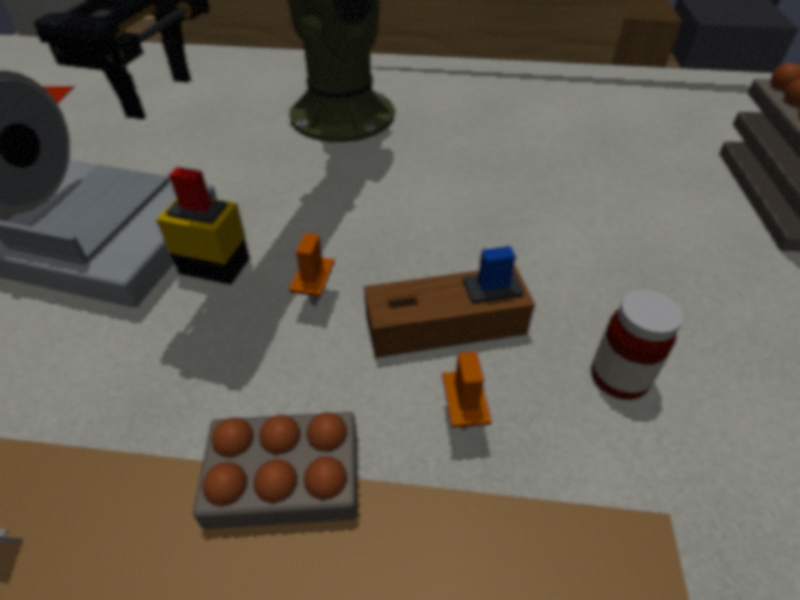

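The red key sits upright in the switch at (195,195), with its flange on the switch. The blue key and the jar have not moved, and the gripper is clear.

```bash
python3 -c "
from cell import env
print(env.sign_off())"
```

```text
the job is handed in; nothing more can be done
None
```

The red key is in the slicer's yellow interlock switch, seated on its flange and released; the blue key and jar look undisturbed, and I handed the job in (it returned no verdict).

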